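Nest the pan lids upside down on the trivet

TASK

Tidy the three domed pan lids into one stack on the square trivet, all upside down with their knobs pointing down: the largest standing level on its knob in the middle of the trivet, the middle one (now leaning in the wire rest) cupped inside it, and the smallest cupped inside that, each knob standing on the floor of the lid below. Set each lid down rather than dropping it, and leave the jar, salt shaker, tins and lemon where they stand.

Things in the scene. Friction and masses are not known exactly. Their poses are not given: they have to be found in the camera images.
- lid_large: the largest domed steel lid, black knob down, hollow side up; rim dia 150, height 80 mm. Origin: flat end of the knob (dia 40); +z along the axis to the open rim at z=80. Sheet 3.5 thick; z=55-80 is a near-straight skirt to pinch (a finger in, one out); dome radius 64 at z=43, 34 at z=20. Inner floor z=24, radius 29. 220 g. Starts level on the worktop.
- lid_medium: the middle domed steel lid, black knob down, hollow side up; rim dia 126, height 80 mm. Origin: flat end of the knob (dia 40); +z along the axis to the open rim at z=80. Sheet 3.5 thick; z=55-80 is a near-straight skirt to pinch (a finger in, one out); dome radius 54 at z=43, 30 at z=20. Inner floor z=24, radius 25. 170 g. Starts loose in the rest, its +z tilted about 0.4 rad to the rest's -x.
- lid_small: the smallest domed steel lid, black knob down, hollow side up; rim dia 102, height 80 mm. Origin: flat end of the knob (dia 40); +z along the axis to the open rim at z=80. Sheet 3.5 thick; z=55-80 is a near-straight skirt to pinch (a finger in, one out); dome radius 44 at z=43, 24 at z=20. Inner floor z=24, radius 20. 130 g. Starts level on the worktop.
- trivet: the brown and cream square trivet, 156 x 156 x 12 mm, flat, fixed to the worktop. Origin: centre of its underside; its top is 12 mm above. (Unlisted taller things stand along the back, beyond x = 0.79 m; the side of the fridge is at y = -0.42 m.)
- lid_rest: dark wire lid rest, fixed: a tilted wire ring (radius 43, wire 6, centre 56 mm up) on legs and a foot ring of radius 56 mm. Origin: centre of the foot on the worktop; +x to the high side of the ring (73 mm up), z up. The lid in it just sits in the ring; its rim reaches from 78 mm on the -x side (79 mm up) to 38 mm on the +x side (128 mm up). Lift it out along its axis.
- coffee_jar: bystander: glass jar with cork-coloured lid, diameter 56, height 122 mm, loose, anywhere among the lids. Origin: centre of underside.
- salt_shaker: bystander: clear salt shaker with a pale domed top, diameter 44, height 90 mm, loose. Origin: centre of underside.
- tin_tall: bystander: food tin with red and white sides, diameter 57, height 72 mm, loose. Origin: centre of underside.
- tin_low: bystander: low food tin with blue side, diameter 75, height 58 mm, fixed. Origin: centre of underside.
- lemon: bystander: lemon, 78 x 55 x 56 mm, loose. Origin: centre of underside.
- onion: bystander: red onion, about 84 mm across, 82 mm high, fixed at the back. Origin: centre of underside.
- mug: bystander: spotted mug with handle, 92 x 127 x 93 mm, fixed at the back left. Origin: centre of underside.

How it is judged:
By the outcome, as a careful person would: the job done as asked, in the order asked, and still so for the second after the job is handed in, with the robot touching nothing.
It also fails if it takes over 72 s, if anything falls off the work surface, if the arm or the gripper's body presses on something with over 40 N, if the wrist force passes 120 N, or if a joint passes its speed limit or range.

ROBOT

A 6-joint arm with a two-finger parallel gripper is mounted at the origin on a cart in front of the work surface, level with it; the furniture and walls round the work are solid. World frame = base frame: x ahead of the robot, y to its left, z up, the work surface at z = 0. Lengths are in m, angles in degrees, forces in N, time in s.
With the tool pointing down it reaches from about 0.4 to 0.825 m from the base axis. Payload 7 kg.
Tool frame: the origin (TCP) lies at the very end of the fingers, on their centre line; the grasp point (between the pads) lies 19 mm behind it (ctrl.grip_depth is the distance from the TCP to the grasp point, in m); z points along the fingers, y is the line along which they close (so a half turn about z gives the same grasp; the last joint's range is limited). The gripper opens to 88 mm and grips with 3 to 60 N. Pads are 19 mm wide; open, the fingers measure 130 mm over their backs; the gripper's body (78 mm by 193 mm) begins 47 mm behind the grasp point.
Start: joints at [80.621, 20.546, 0.682, 0, -70.136, -16.507], TCP at [0.295, 0.607, 0.227] pointing down, gripper open.
Joint ranges: [-176.03, 176.03], [-82.01, 121.73], [-58.28, 71.71], [-173.87, 95.51], [-174.79, -0.11], [-173.66, 173.66]. Speed limits (degrees/s): [136.94, 136.94, 172.46, 180, 180, 180].

INTERFACE

Orientations are given as [roll, pitch, yaw] about the fixed x, y, z axes, in that order (R = Rz(yaw) Ry(pitch) Rx(roll)).
In Python, from plant import get_obs, eyes, ctrl, spotter gives the robot as it stands.
- The arm moves only by the shell command python3 -m crank 'ROWS'. ROWS is JSON, one flat list of numbers, 7 for each row, row after row: the turn, a rotation vector about the tool's x, y, z in rad, then the shift along the tool's x, y, z in mm, then the opening, from 0 (shut) to 1 (fully open). A call has 1 to 5 rows; each row shifts and turns the commanded pose from where the row before left it, along the tool's axes as they then stand; what a row does not reach is not made up. A row lasts 1/8 s, in which the tool goes at most 62.5 mm and 10.7 degrees, less where a joint would pass 70% of its speed; a pose out of reach is approached as far as the arm can. A call is refused whole if a number of a shift passes 62.5 or a number of a turn 0.188, either way. A call with a gripper value outside its range is refused whole. The fingers move at their own pace and stop on an object; the grip force is fixed at half the most. Time passes only in rows, so rows that do not move let the fingers close. It gives the time, the measured TCP pose, the force, the opening and the grip force at its end, in the units of the state.
- get_obs(): the state, without advancing time (a new reading comes with each control period).
- eyes.snapshot(name): name is "scene" or "top" or "wrist"; returns the picture (480x640x3 uint8, blue, green, red); there is no depth.
- eyes.camera_model(name): a dict with "fx", "fy", "cx", "cy" (pixels), "extrinsics" (4x4, takes a point from camera to world coordinates). Camera axes: x right, y down, z forward; pixel columns grow to the right and rows downward; lengths in m; the calibration is good to about 2 mm. The wrist camera is an equidistant fisheye: a pixel r from the principal point sees the ray r / f radians off the axis. A picture is of the moment at which its call begins: read the wrist's pose just before it. camera_model takes no time and is no camera call; for the wrist camera it gives the pose at the moment of the call.
- ctrl.close_job(): hands the job in; it is judged then, once.
Trained networks look in the newest picture that a camera, given by its name, has taken for a name from the list of things; names that differ only in an ending like _2 or _b are one class to them, and where a whole thing is asked for, a point or a joint stands for the part that bears it (a point fixed in the world has none). Each returns a list of dicts, best first, with "p" (0 to 1); they miss things now and then, are a little off and sometimes report something else, mostly with a low value. They report only what shows in the picture. A call takes as long as a camera call.
- spotter.outline_of(camera, target): "region" (480x640 bool, what is visible of it) and "rect" ([left, top, width, height] in pixels, round what is visible of it).
- spotter.place_of(camera, target): "location" ([column, row] in pixels: a listed point, or the origin of a listed thing).
The state is a dict: "clock": time; "joint_pos": joint angles; "qvel": joint speeds; "tau": joint torques, N m; "tool_pos": TCP position; "orientation": TCP orientation; "force": force on the tool from outside, world axes, zero at the start; "moment": the same for the moment, N m; "opening": finger opening in m; "gripper_force": force on a finger pad.
Only numpy, scipy, OpenCV 4.12 (cv2) and the standard library are available. Lean on these libraries where they do the work, as an engineer would, in place of code of your own. Each camera call takes 0.05 s, during which the arm holds its last target. There are 200 camera calls.

## Working session

There is one attempt and no reset: what is moved stays moved. The work goes in short steps, Python scripts to look and compute and a shell command to move; the robot and the scene stay as the last step left them, time stands still between calls to the robot, and variables do not carry over. Pictures are saved under pics/ and viewed, at most 10 in all, crops included, and the job is handed in when it is done.

```bash
mkdir -p pics; ls; cat > h.py <<'E'
import numpy as np,cv2
from plant import get_obs,eyes,ctrl,spotter
from scipy.spatial.transform import Rotation as R
def ray(cam,px):
    m=eyes.camera_model(cam);E=np.array(m["extrinsics"])
    x=(px[0]-m["cx"])/m["fx"];y=(px[1]-m["cy"])/m["fy"]
    if cam=="wrist":
        r=np.hypot(x,y);s=np.sin(r)/max(r,1e-9);d=np.array([x*s,y*s,np.cos(r)])
    else: d=np.array([x,y,1.])
    return E[:3,3],E[:3,:3]@d
def onz(cam,px,z):
    o,d=ray(cam,px);return o+d*(z-o[2])/d[2]
def proj(cam,P):
    m=eyes.camera_model(cam);E=np.array(m["extrinsics"])
    p=(np.atleast_2d(P)-E[:3,3])@E[:3,:3]
    if cam=="wrist":
        h=np.hypot(p[:,0],p[:,1]);t=np.arctan2(h,p[:,2]);x,y=p[:,0]/h*t,p[:,1]/h*t
    else: x,y=p[:,0]/p[:,2],p[:,1]/p[:,2]
    return np.c_[x*m["fx"]+m["cx"],y*m["fy"]+m["cy"]]
E
cat > a.py <<'E'
from h import *
for c in("top","scene"):
    im=eyes.snapshot(c);cv2.imwrite(f"pics/{c}0.png",im);m=eyes.camera_model(c);print(c,m["fx"],np.round(m["extrinsics"],3).tolist())
    for n in "lid_large lid_medium lid_small trivet lid_rest coffee_jar salt_shaker tin_tall tin_low lemon".split():
        r=spotter.place_of(c,n)
        for q in r[:2]:
            print(n,round(q["p"],2),np.round(q["location"],1),np.round(onz(c,q["location"],0),3)[:2])
o=get_obs();print(o["clock"],o["tool_pos"],o["orientation"],o["force"])
E
python3 a.py
```

```text
pics
top 449.5031109217539 [[-0.118, -0.968, 0.223, 0.378], [-0.993, 0.116, -0.022, -0.047], [-0.004, -0.224, -0.975, 0.877], [0.0, 0.0, 0.0, 1.0]]
lid_large 0.74 [260.1 212.9] [0.661 0.057]
lid_medium 0.68 [361.  190.6] [ 0.684 -0.154]
lid_medium 0.5 [294.8 160.4] [ 0.767 -0.025]
lid_small 0.67 [319.9 283.1] [ 0.504 -0.048]
trivet 0.87 [209.2 295.2] [0.506 0.17 ]
trivet 0.22 [369.6 336.5] [ 0.391 -0.13 ]
lid_rest 0.71 [184.9 185.5] [0.739 0.206]
coffee_jar 0.94 [415.7 300.1] [ 0.449 -0.229]
coffee_jar 0.65 [293.5 159.1] [ 0.77  -0.023]
salt_shaker 0.56 [181.3 246.7] [0.61  0.219]
salt_shaker 0.24 [362.9 192.1] [ 0.681 -0.157]
tin_tall 0.58 [372.2 333.3] [ 0.396 -0.136]
tin_tall 0.25 [183.  183.5] [0.744 0.21 ]
tin_low 0.56 [446.5 215.4] [ 0.611 -0.319]
lemon 0.56 [269.3 355.1] [0.379 0.063]
scene 522.3664016500245 [[0.412, -0.43, 0.803, -0.236], [-0.911, -0.19, 0.366, -0.428], [-0.005, -0.883, -0.47, 0.55], [0.0, 0.0, 0.0, 1.0]]
lid_large 0.94 [292.2 250.2] [0.655 0.051]
lid_medium 0.87 [379.1 250.5] [ 0.731 -0.124]
lid_medium 0.29 [290.4 249.5] [0.656 0.056]
lid_small 0.8 [301.  295.1] [ 0.503 -0.046]
trivet 0.89 [207.1 275.3] [0.491 0.16 ]
lid_rest 0.52 [378.  267.3] [ 0.661 -0.145]
coffee_jar 0.74 [385.5 335.1] [ 0.452 -0.231]
coffee_jar 0.37 [380.6 267.2] [ 0.664 -0.15 ]
salt_shaker 0.59 [218.2 244.5] [0.612 0.216]
tin_tall 0.81 [316.6 340.7] [ 0.391 -0.13 ]
tin_tall 0.61 [250.7 221.7] [0.744 0.211]
tin_low 0.68 [450.6 299.5] [ 0.604 -0.308]
lemon 0.7 [213.8 316.8] [0.378 0.066]
lemon 0.58 [379.7 252.3] [ 0.724 -0.128]
1.1 [0.29469045 0.60722859 0.22655679] [ 1.79998077e+02  8.13180437e-04 -2.58851787e+01] [-0.36471395  0.7032441   0.42213663]
```

View pics/top0.png

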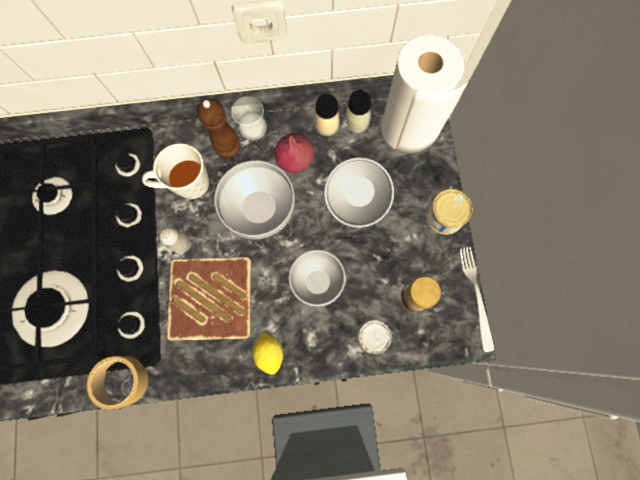

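View pics/scene0.png

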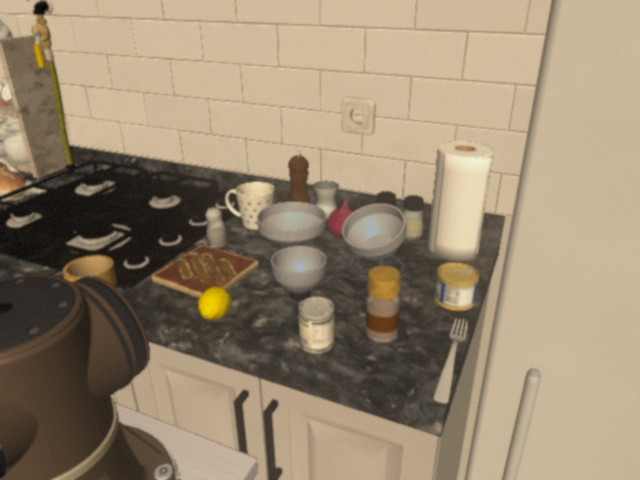

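The top view shows the large lid at about (256,200), the medium one in the rest at (360,192), the small one at (317,278), the trivet at (209,298), the salt shaker at (175,240) and the jar at (422,295). The scene view agrees. Next I'll fit the lid and trivet models to the silhouettes.

```bash
cat > b.py <<'E'
from h import *
from scipy.optimize import minimize
t=np.linspace(0,2*np.pi,60,endpoint=False)
def lidpts(o,ax,R80,R43,R20):
    ax=ax/np.linalg.norm(ax);u=np.cross(ax,[0,1,.1]);u/=np.linalg.norm(u);v=np.cross(ax,u)
    return [o+ax*z+r*(np.outer(np.cos(t),u)+np.outer(np.sin(t),v)) for z,r in((.08,R80),(.055,R80-.002),(.043,R43),(.02,R20))]
def mask(cam,rings):
    m=np.zeros((480*2,640*2),np.uint8)
    p=np.vstack([proj(cam,q) for q in rings]);cv2.fillConvexPoly(m,cv2.convexHull(np.int32(np.round((p+.5)*2*16))),1,shift=4);return m>0
def fit(name,model,x0,st,cams):
    reg={}
    for c in cams:
        q=spotter.outline_of(c,name)
        if len(q)==0: print(name,c,"none");continue
        k=0
        ref=proj(c,np.mean(np.vstack(model(x0)),0))[0]
        k=min(range(len(q)),key=lambda i:np.hypot(*(np.array(q[i]["rect"][:2])+np.array(q[i]["rect"][2:])/2-ref)))
        reg[c]=cv2.resize(np.uint8(q[k]["region"]),(1280,960),interpolation=0)>0
    def iou(c,x):
        m=mask(c,model(x));return (m&reg[c]).sum()/(m|reg[c]).sum()
    f=lambda cs:(lambda x:-sum(iou(c,x) for c in cs))
    for cs in ([list(reg)] if len(reg)<2 else [list(reg),["top"],["scene"]]):
        S=np.vstack([x0]+[np.array(x0)+np.eye(len(x0))[i]*st[i] for i in range(len(x0))])
        r=minimize(f(cs),x0,method="Nelder-Mead",options=dict(initial_simplex=S,xatol=1e-4,fatol=1e-4))
        print(name,cs,np.round(r.x,4),[round(iou(c,r.x),3) for c in cs])
L=(.075,.064,.034);M=(.063,.054,.030);S=(.051,.044,.024)
def med(x):
    e=np.array([np.cos(x[2]),np.sin(x[2]),0]);z=np.array([0,0,1.])
    ax=-e*np.sin(.4)+z*np.cos(.4);mid=np.array([x[0],x[1],0])-.02*e+.1035*z
    return lidpts(mid-.08*ax,ax,*M)
def tri(x):
    c,s=np.cos(x[2]),np.sin(x[2]);P=np.array([[a*.078,b*.078] for a,b in((1,1),(1,-1),(-1,-1),(-1,1))])@np.array([[c,s],[-s,c]])
    return [np.c_[P+x[:2],np.full(4,h)] for h in(0,.012)]
if __name__=="__main__":
    for c in("top","scene"): eyes.snapshot(c)
    z=np.array([0,0,1.]);C=("top","scene")
    fit("lid_large",lambda x:lidpts(np.array([x[0],x[1],0]),z,*L),[.658,.054],[.01,.01],C)
    fit("lid_small",lambda x:lidpts(np.array([x[0],x[1],0]),z,*S),[.504,-.047],[.01,.01],C)
    fit("lid_medium",med,[.66,-.147,0.],[.01,.01,.3],C)
    fit("trivet",tri,[.495,.165,0],[.01,.01,.1],C)
E
python3 b.py
```

```text
lid_large ['top', 'scene'] [0.6657 0.0562] [np.float64(0.969), np.float64(0.963)]
lid_large ['top'] [0.6663 0.0551] [np.float64(0.977)]
lid_large ['scene'] [0.6653 0.0572] [np.float64(0.97)]
lid_small ['top', 'scene'] [ 0.5021 -0.043 ] [np.float64(0.972), np.float64(0.915)]
lid_small ['top'] [ 0.5023 -0.0431] [np.float64(0.973)]
lid_small ['scene'] [ 0.5014 -0.0424] [np.float64(0.917)]
lid_medium ['top', 'scene'] [ 0.6634 -0.1431 -0.4083] [np.float64(0.964), np.float64(0.959)]
lid_medium ['top'] [ 0.6649 -0.1396 -0.1207] [np.float64(0.971)]
lid_medium ['scene'] [ 0.6641 -0.1427 -0.4754] [np.float64(0.969)]
trivet ['top', 'scene'] [ 0.5005  0.1687 -0.1034] [np.float64(0.956), np.float64(0.905)]
trivet ['top'] [ 0.4997  0.1672 -0.0951] [np.float64(0.968)]
trivet ['scene'] [ 0.501   0.1703 -0.1126] [np.float64(0.91)]
```

```bash
python3 -m crank '[0,0,0.18,0,0,0,0.5, 0,0,0.18,0,0,0,0.5, 0,0,0.18,0,0,0,0.5, 0,0,0.18,0,0,0,0.5, 0,0,0.18,0,0,0,0.5]'
```

```text
clock: 2.22
tool_pos: [0.2947, 0.6072, 0.2265]
orientation: [180.0, -0.0, -77.8]
force: [0.3, -0.2, 0.6]
opening: 0.0456
gripper_force: 0.0
```

```bash
python3 -m crank '[0,0,0.107,0,0,0,0.5, 0,0,0.106,0,0,0,0.5, 0,0,0,46,-25,0,0.5, 0,0,0,46,-25,0,0.5, 0,0,0,46,-25,0,0.5]'
python3 -m crank '[0,0,0,46,-25,0,0.5, 0,0,0,46,-25,0,0.5, 0,0,0,46,-25,0,0.5, 0,0,0,46,-25,0,0.5, 0,0,0,46,-25,0,0.5]'
python3 -m crank '[0,0,0,46,-25,0,0.5, 0,0,0,46,-25,0,0.5, 0,0,0,46,-25,0,0.5, 0,0,0,46,-25,0,0.5, 0,0,0,0,0,0,0.5]'
cat > c.py <<'E'
from h import *
im=eyes.snapshot("wrist");cv2.imwrite("pics/w1.png",im);m=eyes.camera_model("wrist")
o=get_obs();print(o["clock"],np.round(o["tool_pos"],4),np.round(o["orientation"],1),m["fx"],np.round(m["extrinsics"],3).tolist())
E
python3 c.py
```

```text
clock: 2.85
tool_pos: [0.371, 0.4684, 0.2266]
orientation: [-180.0, 0.0, -89.6]
force: [0.6, 0.2, 0.2]
opening: 0.0438
gripper_force: 0.0
clock: 3.48
tool_pos: [0.4976, 0.239, 0.2269]
orientation: [-180.0, 0.0, -89.6]
force: [0.6, 0.6, -0.8]
opening: 0.0439
gripper_force: 0.0
clock: 4.1
tool_pos: [0.599, 0.054, 0.2261]
orientation: [180.0, -0.0, -89.9]
force: [-0.5, 0.5, -0.7]
opening: 0.044
gripper_force: 0.0
4.15 [0.5984 0.0554 0.2262] [180.   -0.  -89.8] 371.64829954431775 [[-1.0, -0.002, -0.003, 0.597], [-0.003, 0.961, 0.276, -0.02], [0.002, 0.276, -0.961, 0.384], [0.0, 0.0, 0.0, 1.0]]
```

```bash
python3 - <<'E'
from b import *
z=np.array([0,0,1.])
fit("lid_large",lambda x:lidpts(np.array([x[0],x[1],0]),z,*L),[.666,.056],[.01,.01],["wrist"])
fit("lid_medium",med,[.663,-.143,-.3],[.01,.01,.3],["wrist"])
fit("trivet",tri,[.5,.168,-.1],[.01,.01,.1],["wrist"])
im=cv2.imread("pics/w1.png")
for q,c in ((lidpts(np.array([.666,.056,0]),z,*L)[0],(0,0,255)),(med([.663,-.143,-.3])[0],(0,255,0))):
    for p in proj("wrist",q): cv2.circle(im,tuple(int(v) for v in np.round(p)),1,c,-1)
cv2.imwrite("pics/w1b.png",im)
E
```

```text
lid_large ['wrist'] [0.665  0.0576] [np.float64(0.915)]
lid_medium ['wrist'] [ 0.6636 -0.1387 -0.2718] [np.float64(0.987)]
trivet ['wrist'] [ 0.4972  0.1706 -0.0791] [np.float64(0.436)]
```

View pics/w1b.png

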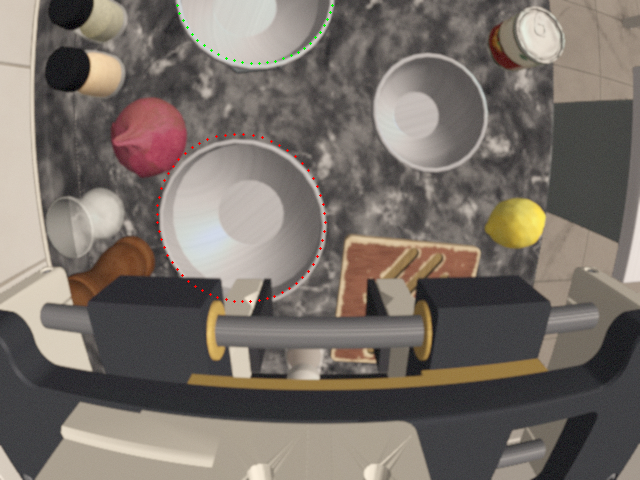

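```bash
python3 -m crank '[0,0,0,-2,6,45,0.5, 0,0,0,0,0,45,0.5, 0,0,0,0,0,45,0.5, 0,0,0,0,0,34,0.5, 0,0,0,0,0,0,0.5]'
python3 -m crank '[0,0,0,0,0,0,0, 0,0,0,0,0,0,0, 0,0,0,0,0,0,0, 0,0,0,0,0,0,0, 0,0,0,0,0,0,0]'
```

```text
clock: 4.92
tool_pos: [0.5899, 0.0595, 0.0555]
orientation: [179.7, -0.1, -89.6]
force: [-0.5, -0.8, 0.6]
opening: 0.0437
gripper_force: 0.0
clock: 5.55
tool_pos: [0.593, 0.0595, 0.0585]
orientation: [-179.9, 0.0, -89.6]
force: [0.1, 2.8, 6.3]
opening: 0.0044
gripper_force: 28.7
```

```bash
python3 -m crank '[0,0,0,0,0,-10,0, 0,0,0,0,0,-25,0, 0,0,0,0,0,-35,0, 0,0,0,0,0,-35,0, 0,0,0,0,0,-20,0]'
python3 -m crank '[0,0,0,-20,20,0,0, 0,0,0,-22,33,0,0, 0,0,0,-22,36,0,0, 0,0,0,-22,36,0,0, 0,0,0,-16,30,0,0]'
python3 -m crank '[0,0,0,-6,10,0,0, 0,0,0,0,0,0,0, 0,0,0,0,0,0,0]'
cat > d.py <<'E'
from b import *
import sys
# fit held lid relative to TCP: rim centre offset dx,dy,dz and tilt about y,x
name,Rr=sys.argv[1],dict(lid_large=L,lid_medium=M,lid_small=S)[sys.argv[1]]
for c in("top","scene"): eyes.snapshot(c)
o=get_obs();p=np.array(o["tool_pos"]);print(o["clock"],np.round(p,4),np.round(o["orientation"],1))
z0=float(sys.argv[2])
x0=[p[0]+Rr[0]-.0018,p[1],p[2]-z0,0,0]
fit(name,lambda x:lidpts(np.array(x[:3]),np.array([x[3],x[4],1]),*Rr),x0,[.006,.006,.006,.06,.06],("top","scene"))
for c in("top","scene"):cv2.imwrite(f"pics/{c}_{name}.png",eyes.snapshot(c))
E
python3 d.py lid_large 0.058
```

```text
clock: 6.18
tool_pos: [0.5918, 0.0588, 0.1846]
orientation: [-180.0, 0.0, -89.7]
force: [-0.2, 0.2, -3.3]
opening: 0.0044
gripper_force: 29.2
clock: 6.8
tool_pos: [0.4345, 0.1601, 0.1825]
orientation: [179.9, -0.0, -89.7]
force: [-0.6, 1.0, -1.4]
opening: 0.0044
gripper_force: 29.4
clock: 7.18
tool_pos: [0.4269, 0.1658, 0.1826]
orientation: [180.0, -0.0, -89.7]
force: [-0.2, -0.6, -0.9]
opening: 0.0046
gripper_force: 29.4
7.275 [0.4269 0.1656 0.1824] [180.   -0.  -89.7]
lid_large ['top', 'scene'] [ 0.5003  0.1499  0.1176 -0.0245  0.1163] [np.float64(0.505), np.float64(0.755)]
lid_large ['top'] [0.4919 0.1581 0.1178 0.0952 0.0025] [np.float64(0.499)]
lid_large ['scene'] [0.5052 0.1622 0.1148 0.0219 0.0321] [np.float64(0.767)]
```

```bash
python3 - <<'E'
from b import *
im=cv2.imread("pics/scene_lid_large.png");p=np.array([.4269+.0733,.1646,.1824-.058])
for q in lidpts(p,np.array([0,0,1.]),*L)[::3]:
    for a in proj("scene",q): cv2.circle(im,tuple(int(v) for v in np.round(a)),1,(0,0,255),-1)
cv2.imwrite("pics/s2.png",cv2.resize(im[120:360,80:400],(800,600)))
E
```

```text
(no output)
```

View pics/s2.png

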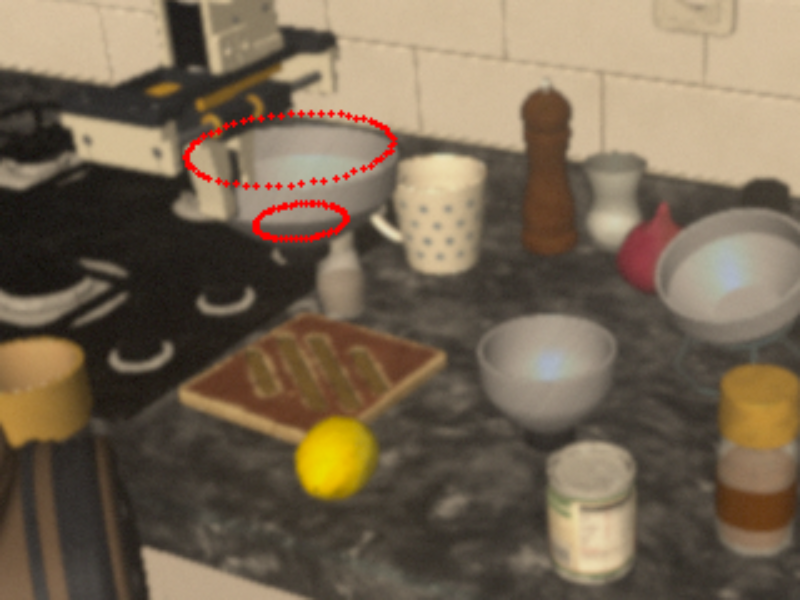

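```bash
python3 -m crank '[0,0,0,-4,0,30,0, 0,0,0,0,0,35,0, 0,0,0,0,0,25,0, 0,0,0,0,0,12,0, 0,0,0,0,0,0,0]'
python3 -m crank '[0,0,0,0,0,3,0, 0,0,0,0,0,2,0, 0,0,0,0,0,2,0, 0,0,0,0,0,0,0]'
```

```text
clock: 8.1
tool_pos: [0.4263, 0.1698, 0.0802]
orientation: [179.9, -0.1, -89.7]
force: [-0.8, 0.7, -1.0]
opening: 0.0044
gripper_force: 29.4
clock: 8.6
tool_pos: [0.4265, 0.1702, 0.0738]
orientation: [-180.0, 0.0, -89.7]
force: [-0.5, 0.2, -1.2]
opening: 0.0042
gripper_force: 29.4
```

```bash
python3 -m crank '[0,0,0,0,0,2,0, 0,0,0,0,0,1,0, 0,0,0,0,0,0,0]'
python3 -m crank '[0,0,0,0,0,1,0, 0,0,0,0,0,1,0, 0,0,0,0,0,0,0]'
```

```text
clock: 8.98
tool_pos: [0.4265, 0.1702, 0.0708]
orientation: [-180.0, 0.0, -89.6]
force: [-2.8, 1.5, 5.6]
opening: 0.0044
gripper_force: 29.6
clock: 9.35
tool_pos: [0.4265, 0.1704, 0.0695]
orientation: [-180.0, 0.0, -89.6]
force: [-8.2, 0.7, 15.5]
opening: 0.0043
gripper_force: 29.9
```

```bash
python3 -m crank '[0,0,0,0,0,-1,0, 0,0,0,0,0,0,0.4, 0,0,0,0,0,0,0.4, 0,0,0,0,0,0,0.4, 0,0,0,0,0,0,0.4]'
python3 -m crank '[0,0,0,0,0,-30,0.4, 0,0,0,0,0,-40,0.4, 0,0,0,0,0,-40,0.4, 0,0,0,40,0,-30,0.4, 0,0,0,50,0,0,0.4]'
python3 -m crank '[0,0,0,50,0,0,0.5, 0,0,0,50,0,0,0.5, 0,0,0,50,0,0,0.5]'
python3 - <<'E'
from b import *
z=np.array([0,0,1.])
for c in("top","scene"): cv2.imwrite(f"pics/{c}3.png",eyes.snapshot(c))
C=("top","scene")
fit("lid_large",lambda x:lidpts(np.array([x[0],x[1],x[2]]),np.array([x[3],x[4],1]),*L),[.5,.168,.012,0,0],[.01,.01,.003,.03,.03],C)
eyes.snapshot("wrist")
fit("lid_large",lambda x:lidpts(np.array([x[0],x[1],.012]),z,*L),[.5,.168],[.01,.01],["wrist"])
fit("lid_medium",med,[.663,-.143,-.3],[.01,.01,.3],["wrist"])
print(get_obs()["tool_pos"])
E
```

```text
clock: 9.98
tool_pos: [0.4263, 0.17, 0.0694]
orientation: [180.0, -0.0, -89.7]
force: [-1.0, -0.1, -1.3]
opening: 0.0337
gripper_force: 0.0
clock: 10.6
tool_pos: [0.4281, 0.0803, 0.212]
orientation: [-179.8, 0.1, -89.5]
force: [1.0, -0.1, -1.2]
opening: 0.0353
gripper_force: 0.0
clock: 10.98
tool_pos: [0.4275, -0.0715, 0.2098]
orientation: [-180.0, 0.0, -89.6]
force: [1.6, -0.1, -0.6]
opening: 0.0437
gripper_force: 0.0
lid_large ['top', 'scene'] [0.4974 0.1646 0.0105 0.0214 0.0084] [np.float64(0.047), np.float64(0.956)]
lid_large ['top'] [ 1.0644  0.7752 -2.096   5.6039 16.6152] [np.float64(0.321)]
lid_large ['scene'] [0.4976 0.1648 0.0103 0.0211 0.009 ] [np.float64(0.956)]
lid_large wrist none
lid_large [] [0.5   0.168] []
lid_medium ['wrist'] [ 0.6634 -0.1408 -0.3115] [np.float64(0.988)]
[ 0.4278521  -0.06925426  0.20952361]
```

```bash
python3 -m crank '[0,0,-0.182,0,0,0,0.45, 0,0,-0.182,0,0,0,0.45, 0,0,-0.182,0,0,0,0.45, 0,0,-0.182,0,0,0,0.45, 0,0,-0.182,0,0,0,0.45]'
python3 -m crank '[0,0,-0.182,0,0,0,0.45, 0,0,-0.182,0,0,0,0.45, 0,0,0,47,-15,0,0.45, 0,0,0,47,-15,0,0.45, 0,0,0,47,-15,0,0.45]'
python3 -m crank '[0,0,0,47,-16,0,0.45, 0,0.14,0,0,0,0,0.45, 0,0.14,0,0,0,0,0.45, 0,0.12,0,0,0,0,0.45, 0,0,0,0,0,0,0.45]'
cat > g.py <<'E'
from b import *
import sys
# medium: rest pose -> remaining move in tool axes, (pre: 0 = grasp)
x=[float(v) for v in sys.argv[1:4]];back=float(sys.argv[4])
e=np.array([np.cos(x[2]),np.sin(x[2]),0]);v=np.array([-e[1],e[0],0]);z=np.array([0,0,1.])
ax=-e*np.sin(.4)+z*np.cos(.4)
T=np.array([x[0],x[1],0])+e*.01115+z*.0298+.06*ax+.06125*v+back*ax
o=get_obs();Q=R.from_euler("xyz",o["orientation"],degrees=True).as_matrix()
D=np.c_[np.cross(-v,-ax),-v,-ax]
print("shift mm",np.round(Q.T@(T-o["tool_pos"])*1000,1),"turn",np.round(R.from_matrix(Q.T@D).as_rotvec(),3),T)
E
python3 g.py .6635 -.14 -.29 0.09
python3 - <<'E'
from b import *
im=eyes.snapshot("wrist")
fit("lid_medium",med,[.663,-.14,-.29],[.01,.01,.3],["wrist"])
for p in proj("wrist",med([.6635,-.14,-.29])[0]): cv2.circle(im,tuple(int(v) for v in np.round(p)),1,(0,255,0),-1)
cv2.imwrite("pics/w4.png",im)
E
```

```text
clock: 11.95
tool_pos: [0.428, -0.0687, 0.2096]
orientation: [-180.0, -0.0, -37.0]
force: [-0.3, -0.5, -0.3]
opening: 0.0393
gripper_force: 0.0
clock: 12.58
tool_pos: [0.5775, -0.0656, 0.2096]
orientation: [-180.0, -0.0, -16.5]
force: [0.0, 0.3, 0.0]
opening: 0.0394
gripper_force: 0.0
clock: 13.2
tool_pos: [0.6202, -0.0648, 0.206]
orientation: [179.8, -22.6, -16.4]
force: [1.0, -0.5, 1.4]
opening: 0.0392
gripper_force: 0.0
shift mm [-0.2 -1.6 41.2] turn [0.002 0.005 0.004] [ 0.63572533 -0.06779267  0.16795915]
lid_medium ['wrist'] [ 0.6708 -0.1415 -0.2412] [np.float64(0.901)]
```

View pics/w4.png

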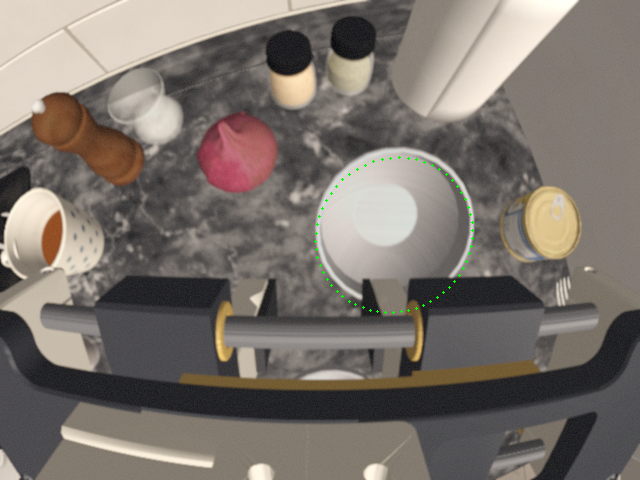

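```bash
cat > f.py <<'E'
from b import *
from scipy.optimize import least_squares
# rim edge fit in wrist image: outline contour pts (rows<275, outer) vs projected model hull
def medt(x):
    e=np.array([np.cos(x[2]),np.sin(x[2]),0]);z=np.array([0,0,1.]);th=x[3]
    ax=-e*np.sin(th)+z*np.cos(th);o=np.array([x[0],x[1],0])+e*.01115+z*(.0298+x[4])
    return lidpts(o,ax,*M)
regs={}
print(np.round(get_obs()["tool_pos"],4))
for c in("top","scene","wrist"):
    im=eyes.snapshot(c)
    q=spotter.outline_of(c,"lid_medium")
    ref=proj(c,np.array([[.65,-.137,.1]]))[0]
    q=[k for k in q if np.hypot(*(np.array(k["rect"][:2])+np.array(k["rect"][2:])/2-ref))<40]
    if q: regs[c]=cv2.resize(np.uint8(q[0]["region"]),(1280,960),interpolation=0)>0;print(c,q[0]["rect"],round(q[0]["p"],2))
def cost(x,cs):
    s=0
    for c in cs:
        m=mask(c,medt(x));r=regs[c]
        if c=="wrist": m=m[:550];r=r[:550]
        s+=(m^r).sum()/r.sum()
    return s
for cs in (["wrist"],["scene"],["top"],list(regs)):
    if not all(c in regs for c in cs): continue
    x0=np.array([.6635,-.14,-.29,.4,0]);S=np.vstack([x0]+[x0+d for d in np.diag([.008,.008,.2,.06,.005])])
    r=minimize(cost,x0,args=(cs,),method="Nelder-Mead",options=dict(initial_simplex=S,xatol=1e-4,fatol=1e-4,maxiter=400))
    print(cs,np.round(r.x,4),round(cost(x0,cs),3),round(r.fun,3))
E
python3 f.py
```

```text
[ 0.6254 -0.064   0.2101]
top [341.5, 157.7, 50.9, 71.6] 0.95
scene [342.3, 203.0, 64.0, 56.4] 0.77
wrist [319.5, 158.1, 155.9, 144.8] 0.84
['wrist'] [ 0.6636 -0.141  -0.1866  0.4138  0.    ] 0.048 0.009
['scene'] [ 0.6654 -0.1395 -0.256   0.3854 -0.0014] 0.031 0.021
['top'] [ 0.9568 -0.2834  4.5888  1.6307 -0.6554] 2.798 0.921Traceback (most recent call last):
  File "f.py", line 26, in <module>
    r=minimize(cost,x0,args=(cs,),method="Nelder-Mead",options=dict(initial_simplex=S,xatol=1e-4,fatol=1e-4,maxiter=400))
    res = _minimize_neldermead(fun, x0, args, callback, bounds=bounds,
                               **options)
    fxe = func(xe)
    fx = function(np.copy(x), *(wrapper_args + args))
  File "f.py", line 19, in cost
    m=mask(c,medt(x));r=regs[c]
  File "b.py", line 9, in mask
    p=np.vstack([proj(cam,q) for q in rings]);cv2.fillConvexPoly(m,cv2.convexHull(np.int32(np.round((p+.5)*2*16))),1,shift=4);return m>0
                 ~~~~^^^^^^^
  File "h.py", line 14, in proj
    m=eyes.camera_model(cam);E=np.array(m["extrinsics"])
ValueError: time passes only in moves, steps and waits
```

```bash
python3 g.py .664 -.1405 -.24 0.05;  python3 g.py .664 -.1405 -.24 0.0
```

```text
shift mm [-9.7  1.9 81.6] turn [ 0.019 -0.001 -0.047] [ 0.64778145 -0.0734737   0.13111671]
shift mm [ -9.8   0.9 131.5] turn [ 0.019 -0.001 -0.047] [ 0.66669429 -0.07810199  0.08506366]
```

```bash
python3 -m crank '[0.019,0,-0.047,0,0,0,0.45, 0,0,0,-10,2,40,0.45, 0,0,0,0,0,40,0.45, 0,0,0,0,0,0,0.45]'
python3 g.py .664 -.1405 -.24 0.0
```

```text
clock: 14.1
tool_pos: [0.645, -0.074, 0.1286]
orientation: [179.8, -22.6, -13.7]
force: [-1.0, -0.7, 0.6]
opening: 0.0397
gripper_force: 0.0
shift mm [ 3.6 -1.4 48.7] turn [0.004 0.005 0.   ] [ 0.66669429 -0.07810199  0.08506366]
```

```bash
python3 -m crank '[0,0,0,1,-1,20,0.45, 0,0,0,0,0,20,0.45, 0,0,0,0,0,9,0.45, 0,0,0,0,0,0,0.45, 0,0,0,0,0,0,0.45]'
python3 g.py .664 -.1405 -.24 0.0
```

```text
clock: 14.72
tool_pos: [0.6668, -0.0771, 0.089]
orientation: [180.0, -23.1, -13.8]
force: [0.7, 0.2, 0.2]
opening: 0.0394
gripper_force: 0.0
shift mm [-1.4  1.   3.7] turn [ 0.001 -0.002 -0.001] [ 0.66669429 -0.07810199  0.08506366]
```

```bash
python3 -m crank '[0,0,0,0,0,3,0.45, 0,0,0,0,0,0,0, 0,0,0,0,0,0,0, 0,0,0,0,0,0,0, 0,0,0,0,0,0,0]'
python3 -m crank '[0,0,0,0,0,0,0, 0,0,0,0,0,-8,0, 0,0,0,0,0,-8,0, 0,0,0,0,0,0,0]'
python3 g.py .664 -.1405 -.24 0.0
```

```text
clock: 15.35
tool_pos: [0.6666, -0.0772, 0.0844]
orientation: [179.9, -22.9, -13.8]
force: [-4.4, -2.4, 4.5]
opening: 0.0046
gripper_force: 15.7
clock: 15.85
tool_pos: [0.6612, -0.0744, 0.0995]
orientation: [180.0, -22.9, -13.7]
force: [0.3, 0.7, -2.1]
opening: 0.0037
gripper_force: 30.0
shift mm [ 0.1  2.3 15.7] turn [-0.    -0.     0.001] [ 0.66669429 -0.07810199  0.08506366]
```

```bash
python3 -m crank '[0,0,0,0,0,-30,0, 0,0,0,0,0,-40,0, 0,0,0,0,0,-30,0, 0,-0.14,0,0,0,-15,0, 0,-0.13,0,0,0,-15,0]'
python3 -m crank '[0,-0.13,0,0,0,-15,0, 0,0,0,0,0,0,0, 0,0,0,0,0,0,0]'
python3 - <<'E'
from b import *
z=np.array([0,0,1.])
for c in("top","scene"):
    cv2.imwrite(f"pics/{c}5.png",eyes.snapshot(c))
    fit("lid_large",lambda x:lidpts(np.array([x[0],x[1],.012]),z,*L),[.4985,.167],[.01,.01],[c])
    print([(round(q["p"],2),np.round(q["location"]),np.round(onz(c,q["location"],.012),3)) for q in spotter.place_of(c,"lid_large")])
print(get_obs()["tool_pos"],get_obs()["orientation"])
a,b=cv2.imread("pics/top5.png"),cv2.imread("pics/scene5.png")
for c,im in(("top",a),("scene",b)):
    for p in proj(c,lidpts(np.array([.4985,.167,.012]),z,*L)[0]): cv2.circle(im,tuple(int(v) for v in np.round(p)),1,(0,0,255),-1)
cv2.imwrite("pics/v5.png",np.hstack([cv2.resize(a[130:380,130:390],(400,385)),cv2.resize(b[130:330,150:450],(400,385))]))
E
```

```text
clock: 16.48
tool_pos: [0.6132, -0.0631, 0.221]
orientation: [-180.0, -7.3, -13.7]
force: [1.8, -0.1, -2.0]
opening: 0.003
gripper_force: 30.0
clock: 16.85
tool_pos: [0.6114, -0.0641, 0.233]
orientation: [179.9, 0.0, -13.9]
force: [0.3, 0.1, -2.0]
opening: 0.0032
gripper_force: 30.0
lid_large ['top'] [0.4975 0.1621] [np.float64(0.984)]
[(0.66, array([212., 298.]), array([0.498, 0.162, 0.012]))]
lid_large scene none
lid_large [] [0.4985 0.167 ] []
[(0.7, array([205., 270.]), array([0.493, 0.164, 0.012]))]
[ 0.61128973 -0.0631132   0.23460316] [ 1.79942331e+02 -2.95523833e-02 -1.37424841e+01]
```

View pics/v5.png

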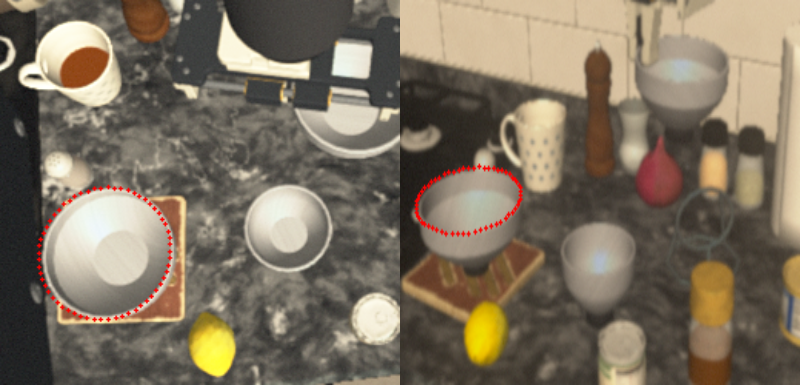

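```bash
cat > k.py <<'E'
from b import *
import sys
name=sys.argv[1];Rr=dict(lid_medium=M,lid_small=S)[name];z=np.array([0,0,1.])
o=get_obs();p=np.array(o["tool_pos"]);Q=R.from_euler("xyz",o["orientation"],degrees=True).as_matrix()
c0=p-Q[:,1]*-(-1)*0+float(sys.argv[2])*Q[:,1]*(Rr[0]-.00175)-.06*z
for c in sys.argv[3:]:
    eyes.snapshot(c)
    fit(name,lambda x:lidpts(np.array(x[:3]),np.array([x[3],x[4],1]),*Rr),[*c0,0,0],[.006,.006,.006,.05,.05],[c])
print("nominal",np.round(c0,4),"tcp",np.round(p,4),o["orientation"])
E
python3 k.py lid_medium 1 scene wrist
```

```text
lid_medium ['scene'] [ 0.601  -0.121   0.1698 -0.0077 -0.0097] [np.float64(0.873)]
lid_medium ['wrist'] [ 0.583  -0.1591  0.1493  0.273   0.4048] [np.float64(0.642)]
nominal [ 0.5967 -0.1226  0.1747] tcp [ 0.6113 -0.0631  0.2346] [ 1.79942331e+02 -2.95523833e-02 -1.37424841e+01]
```

```bash
python3 -m crank '[0,0,0,-18,-27,0,0, 0,0,0,-30,-45,0,0, 0,0,0,-33,-50,0,0, 0,0,0,-33,-50,0,0, 0,0,0,-30,-45,0,0]'
python3 -m crank '[0,0,0,-22,-36,0,0, 0,0,0,0,0,0,0, 0,0,0,0,0,30,0, 0,0,0,0,0,30,0, 0,0,0,0,0,0,0]'
python3 - <<'E'
from b import *
for c in("top","scene"): cv2.imwrite(f"pics/{c}6.png",eyes.snapshot(c))
o=get_obs();print(o["tool_pos"],o["orientation"])
a,b=cv2.imread("pics/top6.png"),cv2.imread("pics/scene6.png")
z=np.array([0,0,1.]);p=np.array(o["tool_pos"]);Q=R.from_euler("xyz",o["orientation"],degrees=True).as_matrix()
c0=p+.06125*Q[:,1]-.06*z;print(c0)
for c,im in(("top",a),("scene",b)):
  for q,col in((lidpts(np.array([.498,.1635,.012]),z,*L)[0],(0,0,255)),(lidpts(c0,z,*M)[0],(0,255,0))):
    for u in proj(c,q): cv2.circle(im,tuple(int(v) for v in np.round(u)),1,col,-1)
cv2.imwrite("pics/v6.png",np.hstack([cv2.resize(a[180:380,120:320],(400,400)),cv2.resize(b[140:330,120:310],(400,400))]))
E
```

```text
clock: 17.98
tool_pos: [0.5228, 0.1838, 0.2347]
orientation: [180.0, -0.0, -13.7]
force: [1.2, 0.6, -2.6]
opening: 0.0033
gripper_force: 30.0
clock: 18.6
tool_pos: [0.5097, 0.2205, 0.1724]
orientation: [179.7, 0.2, -13.8]
force: [0.0, -0.3, -2.0]
opening: 0.003
gripper_force: 30.0
[0.51141401 0.22176297 0.17523475] [ 1.79953280e+02 -4.63401301e-02 -1.37646090e+01]
[0.49684055 0.16227201 0.11528469]
```

View pics/v6.png

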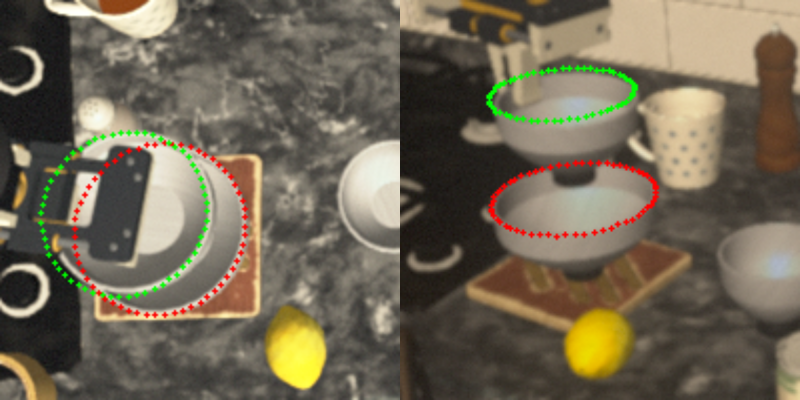

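```bash
python3 -m crank '[0,0,0,0,-3,25,0, 0,0,0,0,0,25,0, 0,0,0,0,0,18,0, 0,0,0,0,0,4,0, 0,0,0,0,0,0,0]'
python3 -m crank '[0,0,0,0,0,2,0, 0,0,0,0,0,2,0, 0,0,0,0,0,0,0]'
```

```text
clock: 19.32
tool_pos: [0.5122, 0.2253, 0.1035]
orientation: [-180.0, -0.1, -13.7]
force: [-0.5, -0.4, -2.0]
opening: 0.0033
gripper_force: 30.0
clock: 19.7
tool_pos: [0.5123, 0.2257, 0.0993]
orientation: [-179.9, -0.1, -13.7]
force: [-1.2, 1.8, 4.1]
opening: 0.0033
gripper_force: 30.0
```

```bash
python3 -m crank '[0,0,0,0,0,1,0, 0,0,0,0,0,1,0, 0,0,0,0,0,0,0]'
python3 -m crank '[0,0,0,0,0,0,0.4, 0,0,0,0,0,0,0.4, 0,0,0,0,0,0,0.4, 0,0,0,0,0,0,0.4]'
python3 -m crank '[0,0,0,0,0,-20,0.4, 0,0,0,0,0,-30,0.4, 0,0,0,0,0,-40,0.4, 0,0,0,0,0,-30,0.4, 0,0,0,0,0,0,0.4]'
```

```text
clock: 20.08
tool_pos: [0.5131, 0.2265, 0.098]
orientation: [-179.9, -0.2, -13.7]
force: [0.1, 4.0, 9.1]
opening: 0.003
gripper_force: 30.0
clock: 20.58
tool_pos: [0.5112, 0.2246, 0.096]
orientation: [179.9, 0.0, -13.8]
force: [0.7, -0.3, 0.2]
opening: 0.0336
gripper_force: 0.0
clock: 21.2
tool_pos: [0.5126, 0.2257, 0.2189]
orientation: [-179.8, -0.2, -13.7]
force: [0.8, 0.1, 0.1]
opening: 0.035
gripper_force: 0.0
```

```bash
python3 -m crank '[0,0,0,9,36,0,0.4, 0,0,0,13,52,0,0.4, 0,0,0,13,52,0,0.4, 0,0,0,12,49,0,0.45, 0,0,0,6,25,0,0.45]'
python3 -m crank '[0,0,0,0,0,20,0.45, 0,0,0,0,0,0,0.45]'
python3 - <<'E'
from b import *
z=np.array([0,0,1.]);im={}
for c in("scene","wrist","top"):
    im[c]=eyes.snapshot(c)
    fit("lid_medium",lambda x:lidpts(np.array([x[0],x[1],.036]),np.array([x[2],x[3],1]),*M),[.498,.1635,0,0],[.01,.01,.03,.03],[c])
    fit("lid_small",lambda x:lidpts(np.array([x[0],x[1],0]),z,*S),[.5022,-.043],[.01,.01],[c])
o=get_obs();print(o["tool_pos"],o["orientation"])
for c in im:
  for q,col in((lidpts(np.array([.498,.1635,.012]),z,*L)[0],(0,0,255)),(lidpts(np.array([.498,.1635,.036]),z,*M)[0],(0,255,0)),(lidpts(np.array([.5022,-.043,0]),z,*S)[0],(255,0,0))):
    for u in proj(c,q)[::2]: cv2.circle(im[c],tuple(int(v) for v in np.round(u)),0,col,-1)
cv2.imwrite("pics/v7.png",np.hstack([cv2.resize(im["top"][180:380,140:340],(400,400)),cv2.resize(im["scene"][170:330,150:310],(400,400))]))
E
```

```text
clock: 21.82
tool_pos: [0.5111, 0.0022, 0.2156]
orientation: [179.9, 0.1, -13.9]
force: [1.5, 0.1, 0.4]
opening: 0.0388
gripper_force: 0.0
clock: 22.08
tool_pos: [0.5106, 0.0037, 0.1946]
orientation: [179.8, 0.2, -13.8]
force: [-0.3, 0.2, 0.8]
opening: 0.0395
gripper_force: 0.0
lid_medium ['scene'] [0.4993 0.1674 0.0788 0.0296] [np.float64(0.928)]
lid_small ['scene'] [ 0.5018 -0.0431] [np.float64(0.916)]
lid_medium ['wrist'] [ 0.5052  0.1637 -0.0208  0.0376] [np.float64(0.451)]
lid_small ['wrist'] [ 0.5037 -0.0428] [np.float64(0.956)]
lid_medium ['top'] [0.5007 0.1631 0.0312 0.0408] [np.float64(0.783)]
lid_small ['top'] [ 0.5025 -0.0441] [np.float64(0.361)]
[0.51217159 0.00477524 0.19675701] [ 1.79967633e+02 -2.17264176e-02 -1.37317185e+01]
```

View pics/v7.png

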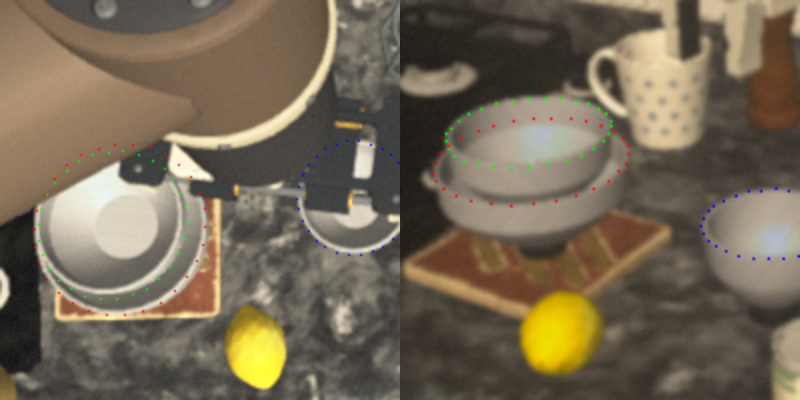

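```bash
python3 -m crank '[0,0,0,2,0,40,0.45, 0,0,0,0,0,40,0.45, 0,0,0,0,0,35,0.45, 0,0,0,0,0,20,0.45, 0,0,0,0,0,0,0.45]'
python3 -m crank '[0,0,0,0,0,0,0, 0,0,0,0,0,0,0, 0,0,0,0,0,0,0, 0,0,0,0,0,0,0, 0,0,0,0,0,0,0]'
python3 -m crank '[0,0,0,0,0,-10,0, 0,0,0,0,0,-30,0, 0,0,0,0,0,-40,0, 0,0,0,0,0,-50,0, 0,0,0,0,0,-30,0]'
python3 -m crank '[0,0,0,0,0,-15,0, 0,0,0,0,0,0,0, 0,0,0,0,0,0,0]'
python3 k.py lid_small 1 scene
```

```text
clock: 23.15
tool_pos: [0.513, 0.0037, 0.0603]
orientation: [179.8, 0.2, -13.8]
force: [-0.0, -0.1, -0.1]
opening: 0.0394
gripper_force: 0.0
clock: 23.78
tool_pos: [0.5145, 0.0038, 0.0621]
orientation: [180.0, -0.1, -13.7]
force: [0.4, -1.2, 4.5]
opening: 0.004
gripper_force: 30.0
clock: 24.4
tool_pos: [0.5143, 0.0043, 0.2244]
orientation: [-179.9, -0.1, -13.8]
force: [1.2, -0.3, -2.4]
opening: 0.003
gripper_force: 30.0
clock: 24.78
tool_pos: [0.5131, 0.004, 0.2349]
orientation: [179.9, 0.1, -13.8]
force: [-0.2, 0.4, -1.8]
opening: 0.003
gripper_force: 30.0
lid_small ['scene'] [ 0.502  -0.0429  0.1699  0.0125  0.0241] [np.float64(0.837)]
nominal [ 0.5014 -0.0439  0.175 ] tcp [0.5131 0.004  0.2349] [ 1.79897980e+02  1.40395763e-01 -1.37743807e+01]
```

```bash
python3 -m crank '[0,0,0,-7,-27,0,0, 0,0,0,-12,-48,0,0, 0,0,0,-13,-51,0,0, 0,0,0,-12,-47,0,0, 0,0,0,-7,-27,0,0]'
python3 -m crank '[0,0,0,0,0,0,0, 0,0,0,0,0,25,0, 0,0,0,0,0,20,0, 0,0,0,0,0,0,0]'
python3 - <<'E'
from b import *
z=np.array([0,0,1.]);im={c:eyes.snapshot(c) for c in("scene","top")}
o=get_obs();p=np.array(o["tool_pos"]);print(p,o["orientation"]);Q=R.from_euler("xyz",o["orientation"],degrees=True).as_matrix()
c0=p+.04925*Q[:,1]-.062*z;print(c0)
for c in im:
  for q,col in((lidpts(np.array([.5,.1635,.036]),z,*M)[0],(0,255,0)),(lidpts(c0,z,*S)[0],(255,0,0))):
    for u in proj(c,q)[::2]: cv2.circle(im[c],tuple(int(v) for v in np.round(u)),0,col,-1)
cv2.imwrite("pics/v8.png",np.hstack([cv2.resize(im["top"][180:380,120:320],(400,400)),cv2.resize(im["scene"][140:300,140:300],(400,400))]))
E
```

```text
clock: 25.5
tool_pos: [0.5115, 0.2125, 0.235]
orientation: [179.9, 0.1, -13.7]
force: [-0.5, -0.5, -0.7]
opening: 0.0033
gripper_force: 30.0
clock: 26.0
tool_pos: [0.5109, 0.209, 0.1893]
orientation: [179.8, 0.2, -13.8]
force: [0.0, -0.3, -1.5]
opening: 0.0032
gripper_force: 30.0
[0.51225729 0.20990958 0.19153742] [ 1.79916572e+02 -1.69509648e-03 -1.37761730e+01]
[0.50052942 0.16207639 0.12960913]
```

View pics/v8.png

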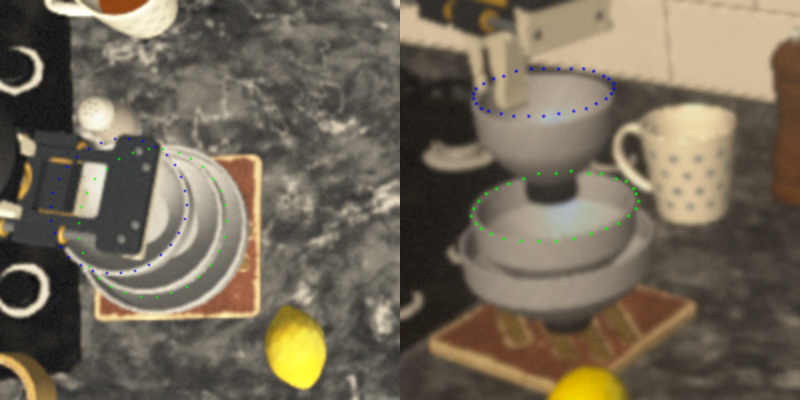

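```bash
python3 -m crank '[0,0,0,0,-1,25,0, 0,0,0,0,0,25,0, 0,0,0,0,0,13,0, 0,0,0,0,0,2,0, 0,0,0,0,0,0,0]'
python3 -m crank '[0,0,0,0,0,2,0, 0,0,0,0,0,1,0, 0,0,0,0,0,0,0]'
```

```text
clock: 26.72
tool_pos: [0.5128, 0.2117, 0.1272]
orientation: [180.0, -0.1, -13.7]
force: [-0.4, -0.4, -1.2]
opening: 0.0037
gripper_force: 30.0
clock: 27.1
tool_pos: [0.5124, 0.2114, 0.1235]
orientation: [180.0, -0.0, -13.8]
force: [-0.2, -0.4, -0.5]
opening: 0.0032
gripper_force: 30.0
```

```bash
python3 -m crank '[0,0,0,0,0,1,0, 0,0,0,0,0,1,0, 0,0,0,0,0,0,0]'
```

```text
clock: 27.48
tool_pos: [0.5129, 0.212, 0.1222]
orientation: [-180.0, -0.1, -13.7]
force: [-0.7, 1.2, 5.2]
opening: 0.0035
gripper_force: 30.0
```

```bash
python3 -m crank '[0,0,0,0,0,1,0, 0,0,0,0,0,0,0, 0,0,0,0,0,0,0.35, 0,0,0,0,0,0,0.35, 0,0,0,0,0,0,0.35]'
python3 -m crank '[0,0,0,0,0,0,0.35, 0,0,0,0,0,-20,0.35, 0,0,0,0,0,-30,0.35, 0,0,0,0,0,-40,0.35, 0,0,0,0,0,-40,0.35]'
python3 -m crank '[0,0,0,30,40,0,0.35, 0,0,0,35,50,0,0.35, 0,0,0,35,50,0,0.35, 0,0,0,35,50,0,0.35, 0,0,0,30,40,0,0.35]'
python3 -m crank '[0,0,0,0,0,0,0.35, 0,0,0,0,0,0,0.35]'
python3 - <<'E'
from b import *
im={c:eyes.snapshot(c) for c in("scene","top")};z=np.array([0,0,1.])
for c in im:
  for h,r in((.012,L),(.036,M),(.06,S)):
    for u in proj(c,lidpts(np.array([.5,.1635,h]),z,*r)[0])[::3]: cv2.circle(im[c],tuple(int(v) for v in np.round(u)),0,(0,0,255),-1)
cv2.imwrite("pics/v9.png",np.hstack([cv2.resize(im["top"][180:380,120:320],(400,400)),cv2.resize(im["scene"][170:330,140:300],(400,400))]))
E
```

```text
clock: 28.1
tool_pos: [0.512, 0.2111, 0.12]
orientation: [179.9, 0.0, -13.8]
force: [0.5, 0.1, 1.2]
opening: 0.0268
gripper_force: 0.0
clock: 28.72
tool_pos: [0.5121, 0.2112, 0.2514]
orientation: [179.9, 0.0, -13.8]
force: [1.0, -0.1, 0.1]
opening: 0.0305
gripper_force: 0.0
clock: 29.35
tool_pos: [0.6182, -0.0535, 0.2504]
orientation: [179.9, 0.0, -13.8]
force: [0.9, 1.4, -0.6]
opening: 0.0306
gripper_force: 0.0
clock: 29.6
tool_pos: [0.6176, -0.0515, 0.2501]
orientation: [179.9, 0.0, -13.8]
force: [-0.5, -0.0, -0.3]
opening: 0.0305
gripper_force: 0.0
```

View pics/v9.png

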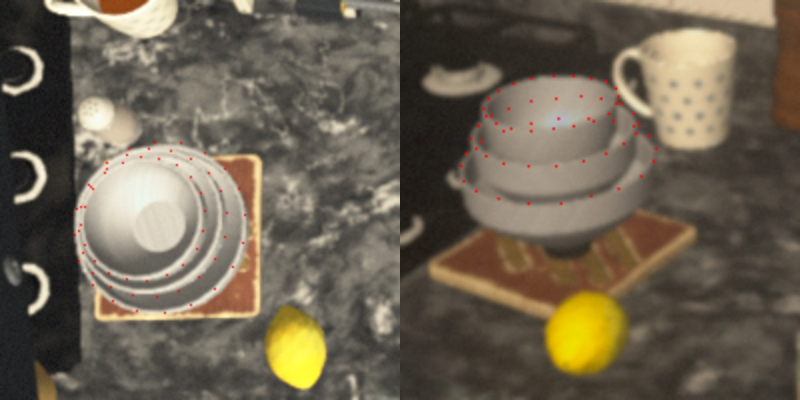

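The stack stands level and nested: the rims match the model at z = 92, 116 and 140 mm, centred on the trivet. The shaker and lemon haven't moved, so I'm handing in.

```bash
python3 -c "
from plant import ctrl
print(ctrl.close_job())"
```

```text
the job is handed in; nothing more can be done
None
```

The three lids are stacked knob-down on the trivet (large, medium, small), about 5 mm off its centre by camera, the other items were left alone, and the job was handed in at about 30 s on the robot's clock.

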